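Turn the spice tray end for end in its case

TASK

In the two-bay spice case, the tray with the red-lidded tins was pushed in back to front, so its empty half faces out and its tins are hidden at the back. Slide it right out, turn it end for end and slide it fully home in the same bay so that the tins are at the open front; keep it flat on the shelf all the way instead of lifting it, and leave the other tray and everything else on the shelf standing where it is.

Things in the scene. Friction and masses are not known exactly. Their poses are not given: they have to be found in the camera images.
- case: Plywood spice case fixed to the shelf, two bays side by side under one lid board: 232 mm wide (y), 139 deep (x), 54 high, no floor (trays slide on the shelf). Origin on the shelf, midway between the bays. x points into the bays; trays come out towards -x. Bay centre lines y = +55.5 and -55.5 mm; each bay 101 mm wide, 48 high inside. The face of the stop strip behind the trays is at x = +66 mm.
- case_mouth_a (a point): Middle of the mouth of the case's +y bay, on the shelf (x = -63, y = +55.5 mm of the case; same axes). The upright walls beside it are 10 mm thick, front edges rounded (5 mm radius). In the 6 mm lid board (top 54 mm up) over each bay is a thumb notch, 60 mm wide, centred on the bay, cut back 50 mm from the mouth: through it one reaches down into the front of the tray.
- case_mouth_b (a point): The same point of the -y bay (x = -63, y = -55.5 mm of the case; same axes).
- wrong_tray_mid (a point): Middle (22 mm up) of the open wooden tray with red-lidded tins that is in back to front, home or up to 28 mm out, in either bay. 132 mm long (x), 96 wide (y), 44 high; 0.3 to 0.6 kg; walls 6, floor 5 mm. x points to its EMPTY half: clear inside from x = 3 to 60 mm, 84 wide. x points out of the mouth at the start, into the bay when put right; home, the middle is at x = 0 of the case.
- wrong_tray_full_end (a point): Middle of the outer face of the same tray's end wall beside the tins (66 mm from the middle, towards the tray's -x; same axes). The half towards -x holds six small tins, wedged in, 40 mm up to their tops. Put right, this face looks out of the mouth, 3 mm proud of the case, with the other end against the stop strip.
- right_tray_mid (a point): Middle of the other tray, same size, with blue-lidded tins, home the right way round (its tins at the open front) in the other bay. Leave it there.
- ramekin: White ceramic ramekin, 88 mm across, 46 mm high, standing loose close in front of the case. Origin: centre of its underside. Leave it.
- honey_jar: Amber honey jar, 70 mm across, 66 mm high, standing loose close in front of the case. Origin: centre of its underside. Leave it.
- sugar_tin: Green sugar tin with a bright lid and a small knob, 74 mm across, 67 mm high, standing loose close in front of the case. Origin: centre of its underside. Leave it.
- honey_dipper: Wooden honey dipper lying on the shelf beside the case, 165 mm long (its x, from -86 to +79 mm), 24 mm thick at its head (+x). Origin: on the shelf under its middle. Leave it.
- mixing_bowls: Three nested steel mixing bowls, 224 mm across, 96 mm high. Origin: centre of the underside. Leave them.
There are look-alikes about, which are no part of the job. Leave any pink or purple look-alike of the part that bears wrong_tray_mid alone.

How it is judged:
By the outcome, as a careful person would: the job done as asked, in the order asked, and still so for the second after the job is handed in, with the robot touching nothing.
It also fails if it takes over 72 s, if anything falls off the work surface, if the arm or the gripper's body presses on something with over 40 N, if the wrist force passes 120 N, or if a joint passes its speed limit or range.

ROBOT

A 7-joint arm with a two-finger parallel gripper is mounted at the origin on the work surface. World frame = base frame: x ahead of the robot, y to its left, z up, the work surface at z = 0. Lengths are in m, angles in rad, forces in N, time in s.
With the tool pointing down it reaches from about 0.425 to 1.025 m from the base axis. Payload 9.4 kg.
Tool frame: the origin (TCP) lies on the centre line of the jaws, within the pads' length; the fingertips stand 25 mm ahead of it and the grasp point (between the pads) lies 6 mm ahead of it (r.nose_length is the z of the fingertips in the tool frame, in m); z points along the fingers, x is the direction in which the jaws open and shut, and the axes are right-handed (so a half turn about z gives the same grasp; the last joint's range is limited). The gripper opens to 85 mm and grips with 20 to 120 N. Pads are 22 mm wide; open, the fingers measure 114 mm over their backs; the gripper's body (76 mm by 85 mm) begins 54 mm behind the grasp point. The pads swing forward as they close: fully open they stand 13 mm farther back than shut.
Start: joints at [-1.267, 0.599, -0.003, 1.599, 0.002, 0.943, -0.08], TCP at [0.269, 0.673, 0.256] pointing down, gripper open.
Joint ranges: [-2.57, 2.57], [-0.35, 1.97], [-1.29, 1.29], [0.11, 2.56], [-1.05, 4.19], [0.11, 1.86], [-2.63, 2.63]. Speed limits (rad/s): [2.22, 2.22, 3.01, 3.01, 3.14, 3.14, 3.14].

INTERFACE

Orientations are given as a 3x3 rotation matrix whose columns are the frame's x, y, z axes.
In Python, from cell import r, cams, workorder gives the robot as it stands.
- The arm moves only by the shell command python3 -m jog 'ROWS' [FORCE]. ROWS is JSON, a list of rows, each a list of 3 entries, a list of its own where there are three numbers: the shift along the tool's x, y, z normalised to -1 to 1, where 1 is 250 mm, then the turn about the tool's z normalised to -1 to 1, where 1 is 45 degrees, then the opening, from 0 (shut) to 1 (fully open). A call has 1 to 20 rows; each row shifts and turns the commanded pose from where the row before left it, along the tool's axes as they then stand; what a row does not reach is not made up. A row lasts 1/8 s, in which the tool goes at most 62.5 mm and 10.7 degrees, less where a joint would pass 70% of its speed; a pose out of reach is approached as far as the arm can. A call with a number of a shift or a turn outside -1 to 1 is refused whole. A call with a gripper value outside its range is refused whole. The fingers move at their own pace and stop on an object; FORCE is the grip in N (left out, the last holds). Time passes only in rows, so rows that do not move let the fingers close. It gives the time, the measured TCP pose, the force and the opening at its end, in the units of the state.
- r.state(): the state, without advancing time (a new reading comes with each control period).
- cams.snapshot(name): name is "scene" or "top" or "wrist"; returns a dict with "img" (480x640x3 uint8, red, green, blue), "z_map" (480x640 float32, m along the optical axis (not along the pixel's ray), 0 where there is no reading), "intrinsics" (3x3 intrinsics, pixels), "dist" ([k1, k2, p1, p2, k3] as OpenCV has them; the pictures are not rectified), "extrinsics" (4x4, takes a point from world to camera coordinates); the wrist camera has in their place "tool_from_camera" (4x4, takes a point from camera to tool coordinates, whose origin is the TCP and whose axes are the tool frame's). Camera axes: x right, y down, z forward; pixel columns grow to the right and rows downward; lengths in m; the calibration is good to about 2 mm. A picture is of the moment at which its call begins: read the wrist's pose just before it.
- workorder.hand_in(): hands the job in, once; it reports no verdict.
The state is a dict: "t": time; "joint_positions": joint angles; "qd": joint speeds; "tau": joint torques, N m; "tcp_pos": TCP position; "ee_rot": TCP orientation; "contact_force": force on the tool from outside, world axes, zero at the start; "wrist_torque": the same for the moment, N m; "grip_width": finger opening in m.
Only numpy, scipy, OpenCV 4.12 (cv2) and the standard library are available. Lean on these libraries where they do the work, as an engineer would, in place of code of your own. Each camera call takes 0.05 s, during which the arm holds its last target.

## Working session

There is one attempt and no reset: what is moved stays moved. The work goes in short steps, Python scripts to look and compute and a shell command to move; the robot and the scene stay as the last step left them, time stands still between calls to the robot, and variables do not carry over. Pictures are saved under pics/ and viewed, and the job is handed in when it is done.

```bash
ls; mkdir -p pics; python3 - <<'E'
from cell import r,cams,workorder
import cv2
for n in ("scene","top","wrist"):
    s=cams.snapshot(n); cv2.imwrite(f"pics/{n}0.png",s["img"][:,:,::-1])
st=r.state(); print(st["t"],st["tcp_pos"],st["ee_rot"],st["grip_width"],r.nose_length)
E
```

```text
pics
0.15 [0.26932672 0.67276098 0.2556088 ] [[ 3.71610992e-01  9.28388460e-01 -3.70717739e-04]
 [ 9.28387748e-01 -3.71611167e-01 -1.15299849e-03]
 [-1.20819334e-03  8.42971047e-05 -9.99999267e-01]] 0.08488827968256357 0.025
```

View pics/scene0.png

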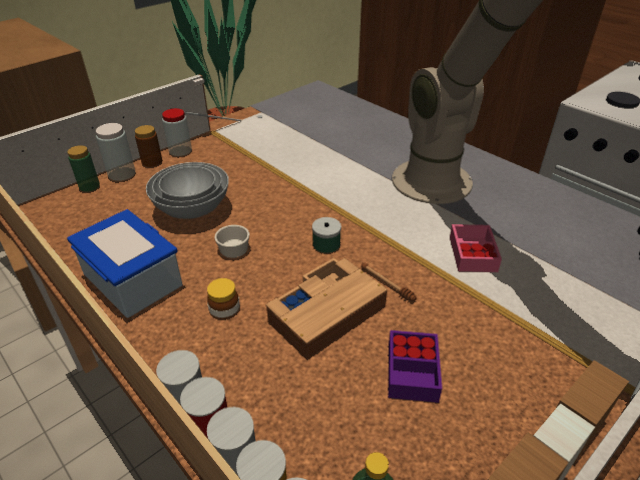

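View pics/top0.png

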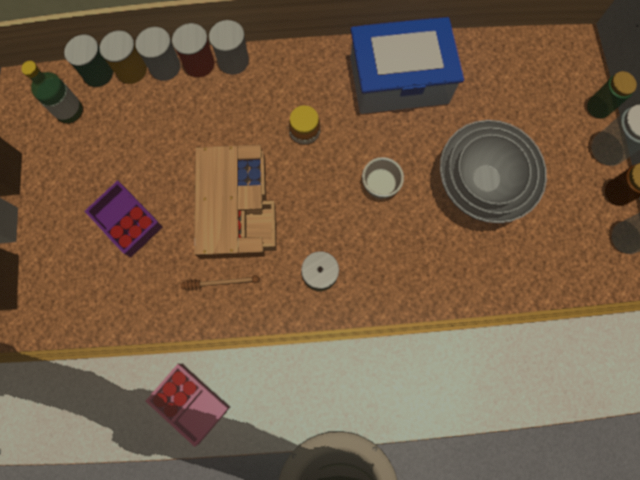

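View pics/wrist0.png

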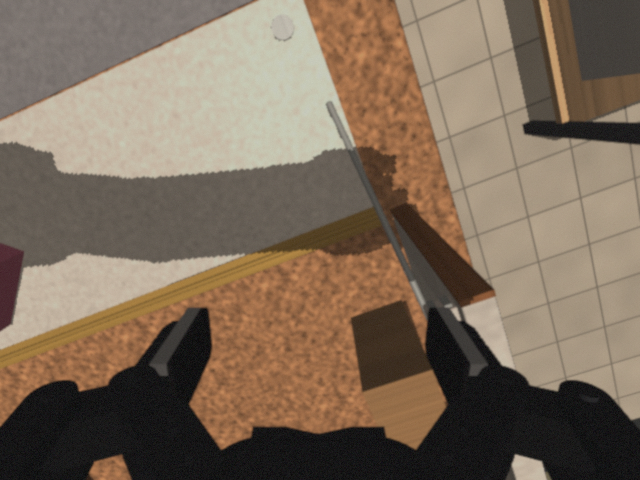

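Candidates for the wrong tray:
- wooden tray with red tins in the near bay, top (255,225)
- purple tray (123,218)
- pink tray (188,405)
- wooden tray with blue lids (249,170)

I choose the one at (255,225). Next I'll check it in a close crop and measure.

```bash
cat > h.py <<'E'
import numpy as np, cv2
from cell import r,cams
def world(s,T_wc=None):
    K=np.array(s["intrinsics"]);d=np.array(s["dist"]);h,w=s["z_map"].shape
    u,v=np.meshgrid(np.arange(w),np.arange(h))
    p=cv2.undistortPoints(np.stack([u,v],-1).reshape(-1,1,2).astype(np.float64),K,d).reshape(h,w,2)
    z=s["z_map"][...,None]
    P=np.concatenate([p*z,z,np.ones_like(z)],-1)
    if T_wc is None: T_wc=np.linalg.inv(s["extrinsics"])
    return (P@np.array(T_wc).T)[...,:3]
def wrist():
    st=r.state(); T=np.eye(4);T[:3,:3]=st["ee_rot"];T[:3,3]=st["tcp_pos"]
    s=cams.snapshot("wrist"); return s,world(s,T@np.array(s["tool_from_camera"]))
E
python3 - <<'E'
from h import *
s=cams.snapshot("top"); W=world(s); np.save("W.npy",W)
c=s["img"][130:300,170:420,::-1]; cv2.imwrite("pics/crop1.png",cv2.resize(c,None,fx=3.2,fy=3.2,interpolation=cv2.INTER_CUBIC))
for n,(u,v) in dict(c1=(197,150),c2=(233,150),c3=(198,252),c4=(260,250),tr1=(272,206),tr2=(272,243),tin=(320,282),ram=(383,180),jar=(304,118),shelf=(300,220),dip1=(190,285),dip2=(258,280)).items(): print(n,W[v,u].round(4))
x=W[...,2]
m=(x>0.050)&(x<0.058); m[:130]=0;m[270:]=0;m[:,:180]=0;m[:,290:]=0
P=W[m][:,:2]; rr=cv2.minAreaRect((P*1000).astype(np.float32)); print(rr, cv2.boxPoints(rr))
E
```

```text
c1 [0.7131 0.2375 0.0562]
c2 [0.7079 0.1614 0.0524]
c3 [0.4927 0.2417 0.0538]
c4 [0.4874 0.1159 0.0513]
tr1 [0.5806 0.0867 0.0422]
tr2 [0.5022 0.0915 0.0413]
tin [0.4109 0.0005 0.0642]
ram [ 0.6316 -0.1554  0.0039]
jar [0.7617 0.006  0.0678]
shelf [ 0.5575  0.0314 -0.0012]
dip1 [0.4313 0.2666 0.0246]
dip2 [0.4324 0.127  0.0151]
((603.0391235351562, 177.12094116210938), (140.86111450195312, 234.08067321777344), 88.02973937988281) [[483.64655  110.75597 ]
 [717.5888   102.708084]
 [722.4317   243.48592 ]
 [488.48944  251.5338  ]]
```

View pics/crop1.png

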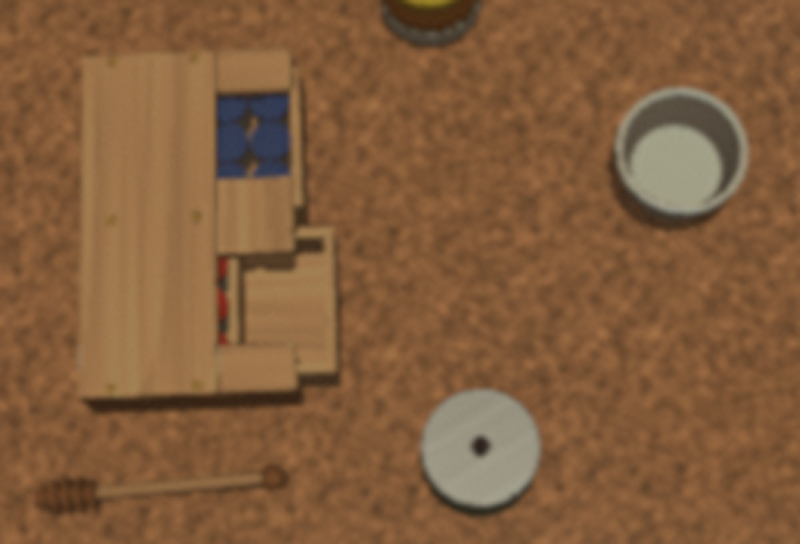

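The crop confirms it: the wooden tray with red tins (crop (222,300)) stands about 25 mm out of the near bay (+y, a). The next move brings the wrist above it for a close look.

```bash
python3 -m jog '[[[-0.136,0.139,0.016],0,0.7],[[-0.136,0.139,0.016],0,0.7],[[-0.136,0.139,0.016],0,0.7],[[-0.136,0.139,0.016],0,0.7],[[-0.136,0.139,0.016],0,0.7],[[-0.136,0.139,0.016],0,0.7],[[-0.136,0.139,0.016],0,0.7],[[-0.136,0.139,0.016],0,0.7],[[-0.136,0.139,0.016],0,0.7],[[-0.136,0.139,0.016],0,0.7],[[-0.136,0.139,0.016],0,0.7],[[-0.136,0.139,0.016],0,0.7],[[-0.136,0.139,0.016],0,0.7],[[-0.136,0.139,0.016],0,0.7],[[0,0,0],-0.15,0.7],[[0,0,0],-0.15,0.7],[[0,0,0],-0.14,0.7],[[0,0,0],0,0.7],[[0,0,0],0,0.7]]'
python3 - <<'E'
from h import *
s,W=wrist(); cv2.imwrite("pics/w1.png",s["img"][:,:,::-1]); np.save("Ww.npy",W); st=r.state(); print(st["t"],st["joint_positions"],st["ee_rot"]); print(s["tool_from_camera"])
E
```

```text
t: 2.58
tcp_pos: [0.5442, 0.0503, 0.2003]
ee_rot: [[0.038, 0.999, -0.0], [0.999, -0.038, 0.0], [0.0, -0.0, -1.0]]
contact_force: [-1.1, 0.4, -0.0]
grip_width: 0.0601
2.625 [-0.11429902  0.46343883 -0.11402437  2.05884577  0.08736236  0.62371133
  1.24626028] [[ 3.71684396e-02  9.99309014e-01  2.79540952e-05]
 [ 9.99309011e-01 -3.71684368e-02 -9.39996573e-05]
 [-9.28956949e-05  3.14285998e-05 -9.99999995e-01]]
[[ 9.99999214e-01 -1.24809233e-03  1.19552087e-04 -4.35572764e-04]
 [ 1.14875414e-03  9.50245237e-01  3.11500675e-01 -8.00221800e-02]
 [-5.02385403e-04 -3.11500292e-01  9.50245924e-01 -1.16955358e-01]
 [ 0.00000000e+00  0.00000000e+00  0.00000000e+00  1.00000000e+00]]
```

View pics/w1.png

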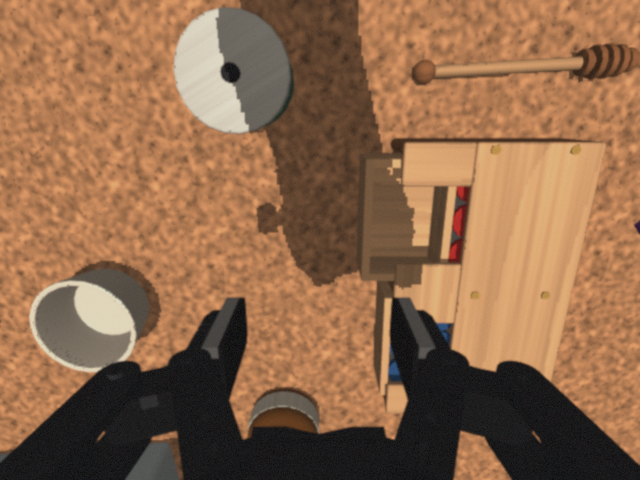

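The tray's protruding end wall is at (366,215), with the notch at (440,225) showing red tins. The case lid corners are near (404,142) and (604,143).

```bash
python3 - <<'E'
from h import *
W=np.load("Ww.npy"); z=W[...,2]
def rect(m,n):
    P=W[m][:,:2]*1000; c,s,a=cv2.minAreaRect(P.astype(np.float32)); print(n,len(P),cv2.boxPoints(cv2.minAreaRect(P.astype(np.float32))).round(1).tolist(), c,s,a)
m=(z>.050)&(z<.058); mm=np.zeros_like(m); mm[120:300,390:620]=1; rect(m&mm,"lid")
# wall top
mm[:]=0; mm[140:290,350:382]=1
m=(z>.038)&(z<.048)&mm; rect(m,"wall")
for v in (165,185,205,225,245,265):
    row=[(u,*(W[v,u]*1000).round(0)) for u in range(352,384,3)]
    print(v,[(int(a),int(c),int(d)) for a,b,c,d in row], (W[v,366]*1000).round(1))
# lid front edges: x-left boundary for lid
for v in (150,160,172,182,270,285,300): 
    us=[u for u in range(385,480) if .050<z[v,u]<.058]; print(v,(W[v,us[0]]*1000).round(1))
for u in (420,440,470,500,540,580):
    vs=[v for v in range(120,300) if .050<z[v,u]<.058]; print(u,(W[vs[0],u]*1000).round(1),(z[100,300]*1000).round(1))
# objects
for n,(u,v) in dict(knob=(231,72),tinl=(180,70),tinr=(285,70),tint=(232,12),tinb=(235,128)).items(): print(n,(W[v,u]*1000).round(1))
E
```

```text
lid 24552 [[484.5, 111.5], [605.0, 106.9000015258789], [610.2000122070312, 246.39999389648438], [489.70001220703125, 250.89999389648438]] (547.3382568359375, 178.9128875732422) (139.5167999267578, 120.60726928710938) 87.84526824951172
wall 1245 [[495.8999938964844, 86.19999694824219], [591.9000244140625, 82.5999984741211], [592.5, 99.0999984741211], [496.5, 102.69999694824219]] (544.2017822265625, 92.66572570800781) (16.493921279907227, 96.0037841796875) 87.88101196289062
165 [(352, 80, 1), (355, 83, 0), (358, 85, -1), (361, 86, 12), (364, 87, 30), (367, 87, 44), (370, 89, 44), (373, 91, 44), (376, 94, 44), (379, 96, 44), (382, 98, 44)] [500.4  86.6  42. ]
185 [(352, 80, -1), (355, 83, -1), (358, 85, -1), (361, 86, 17), (364, 86, 36), (367, 87, 45), (370, 89, 44), (373, 92, 43), (376, 100, 5), (379, 102, 5), (382, 105, 5)] [515.1  86.7  41.8]
205 [(352, 80, -1), (355, 82, -2), (358, 85, 0), (361, 85, 23), (364, 85, 41), (367, 87, 44), (370, 89, 44), (373, 97, 5), (376, 100, 3), (379, 102, 4), (382, 105, 4)] [529.7  86.4  44.4]
225 [(352, 79, 0), (355, 82, 0), (358, 84, 4), (361, 84, 
[... 285 characters left out ...]
2, 105, 5)] [561.9  86.6  43. ]
265 [(352, 79, 0), (355, 82, 0), (358, 83, 16), (361, 83, 37), (364, 85, 43), (367, 87, 43), (370, 92, 26), (373, 95, 24), (376, 97, 26), (379, 100, 26), (382, 102, 25)] [578.3  86.4  44.1]
150 [489.9 111.8  51.5]
160 [496.7 111.4  51.2]
172 [505.3 111.2  50.3]
182 [512.4 110.8  50.1]
270 [580.6 108.1  50.6]
285 [592.3 107.9  52.9]
300 [605.6 121.5  53.3]
420 [485.5 122.6  51.9] -1.3
440 [485.5 136.9  50.2] -1.3
470 [486.8 156.9  52.6] -1.3
500 [488.2 176.9  54. ] -1.3
540 [488.7 204.7  53. ] -1.3
580 [489.1 232.3  52.6] -1.3
knob [4.371e+02 3.000e-01 6.630e+01]
tinl [434.1 -33.   60.1]
tinr [436.6  33.2  60.2]
tint [403.4   3.4  60.5]
tinb [470.4  -2.1  60.5]
```

The case's x axis is at 87.9°, and the tool is already aligned with it. Mouth a is at about (0.545, 0.109), and the tray wall centre is at (0.544, 0.0875), about 25 mm out. The sugar tin is at (0.437, 0.0). I'm going down onto the wall.

```bash
python3 -m jog '[[[0.075,0,0],0,0.6],[[0.074,0,0],0,0.6],[[0,0,0.13],0,0.6],[[0,0,0.13],0,0.6],[[0,0,0.13],0,0.6],[[0,0,0.11],0,0.6],[[0,0,0.08],0,0.6],[[0,0,0.07],0,0.6],[[0,0,0],0,0.6],[[0,0,0],0,0.6]]'
python3 - <<'E'
from h import *
s,W=wrist(); cv2.imwrite("pics/w2.png",s["img"][:,:,::-1])
E
```

```text
t: 3.88
tcp_pos: [0.5458, 0.088, 0.0382]
ee_rot: [[0.035, 0.999, 0.001], [0.999, -0.035, 0.0], [0.0, 0.001, -1.0]]
contact_force: [1.0, -0.0, 0.0]
grip_width: 0.0509
```

View pics/w2.png

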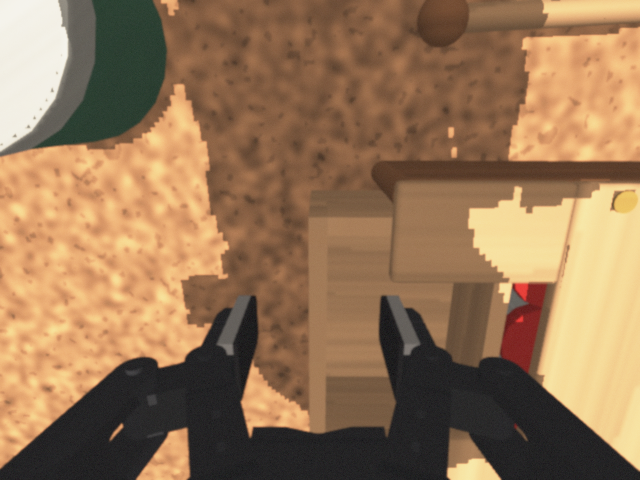

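The wall (column ~317) lies midway between the fingers (240 and 390), with the inner finger inside the notch. Closing now.

```bash
python3 -m jog '[[[0,0,0],0,0],[[0,0,0],0,0],[[0,0,0],0,0],[[0,0,0],0,0],[[0,0,0],0,0],[[0,0,0],0,0]]' 70
```

```text
t: 4.68
tcp_pos: [0.5458, 0.0876, 0.0383]
ee_rot: [[0.036, 0.999, 0.001], [0.999, -0.036, 0.0], [0.0, 0.001, -1.0]]
contact_force: [-0.5, -0.1, 5.7]
grip_width: 0.0047
```

```bash
python3 -m jog '[[[-0.02,0,0],0,0],[[-0.03,0,0],0,0],[[-0.04,0,0],0,0],[[-0.04,0,0],0,0],[[-0.04,0,0],0,0],[[-0.04,0,0],0,0],[[-0.04,0,0],0,0],[[-0.04,0,0],0,0],[[-0.04,0,0],0,0],[[-0.04,0,0],0,0],[[-0.04,0,0],0,0],[[-0.04,0,0],0,0],[[-0.02,0,0],0,0],[[0,0,0],0,0]]'
python3 - <<'E'
from h import *
s=cams.snapshot("top"); W=world(s); np.save("W.npy",W)
c=s["img"][100:320,180:440,::-1]; cv2.imwrite("pics/t2.png",cv2.resize(c,None,fx=3,fy=2.7,interpolation=cv2.INTER_CUBIC))
z=W[...,2]
m=(z>.035)&(z<.05);
def ctr(mask):
    (cx,cy),rad=cv2.minEnclosingCircle((W[mask][:,:2]*1000).astype(np.float32)); return cx,cy,rad
for n,(u0,u1,v0,v1,a,b) in dict(ram=(355,410,150,205,.038,.055),jar=(285,325,100,145,.055,.075),tin=(300,342,248,292,.054,.085)).items():
    mm=np.zeros_like(m); mm[v0:v1,u0:u1]=1; print(n,ctr(mm&(z>a)&(z<b)))
E
```

```text
t: 6.42
tcp_pos: [0.5421, -0.0296, 0.0383]
ee_rot: [[0.035, 0.999, 0.002], [0.999, -0.035, 0.001], [0.001, 0.002, -1.0]]
contact_force: [-0.4, 1.0, 5.4]
grip_width: 0.0051
ram (0.0, 0.0, 0.0)
jar (0.0, 0.0, 0.0)
tin (436.73065185546875, 24.282670974731445, 25.124895095825195)
```

View pics/t2.png

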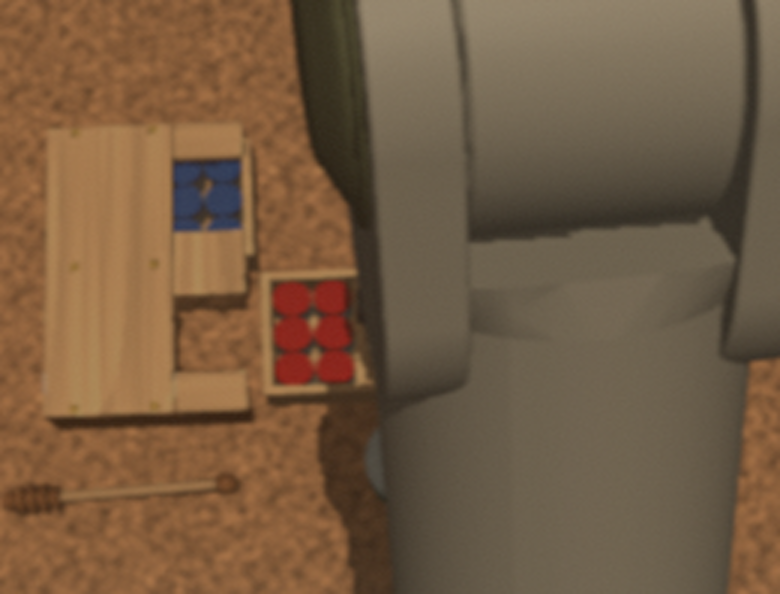

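The tray is fully out: its full end is at crop column 262 and the case front at 247. I'll get the ramekin and jar centres from the earlier wrist cloud.

```bash
python3 - <<'E'
import numpy as np,cv2
W=np.load("Ww.npy");z=W[...,2]
for n,(u0,u1,v0,v1,a,b) in dict(ram=(10,160,260,380,.041,.055),tin=(160,310,0,150,.055,.064)).items():
    mm=np.zeros(z.shape,bool); mm[v0:v1,u0:u1]=1
    P=W[mm&(z>a)&(z<b)][:,:2]*1000; print(n,len(P),cv2.minEnclosingCircle(P.astype(np.float32)))
print(W[318,85],W[405,285])
E
```

```text
ram 2128 ((625.7466430664062, -149.48997497558594), 44.43730926513672)
tin 11379 ((436.9797668457031, -0.8908950090408325), 37.530921936035156)
[ 0.63839617 -0.17441309  0.00484712] [0.72667692 0.0111754  0.02766484]
```

```bash
python3 -m jog '[[[-0.027,0.03,0],0,0],[[-0.027,0.03,0],0,0],[[-0.027,0.03,0],0,0],[[-0.027,0.03,0],0,0],[[-0.027,0.03,0],0,0],[[0,0,0],0,0],[[0.0014,-0.0263,0],0.1333,0],[[0.0014,-0.0263,0],0.1333,0],[[0.0014,-0.0263,0],0.1333,0],[[0.0014,-0.0263,0],0.1333,0],[[0.0014,-0.0263,0],0.1333,0],[[0,0,0],0,0]]'
python3 - <<'E'
from h import *
st=r.state(); p=st["tcp_pos"]; X=st["ee_rot"][:,0]; print(p+.063*X, np.degrees(np.arctan2(X[1],X[0])), st["joint_positions"])
s,W=wrist(); cv2.imwrite("pics/w3.png",s["img"][:,:,::-1])
E
```

```text
t: 7.98
tcp_pos: [0.5465, -0.0555, 0.0383]
ee_rot: [[0.532, 0.847, 0.001], [0.847, -0.532, -0.0], [0.0, 0.001, -1.0]]
contact_force: [-1.3, -0.1, 6.6]
grip_width: 0.0052
[ 0.57998324 -0.00209716  0.03834545] 57.881812523604374 [-0.00467941  0.72749305  0.00341222  2.14894406 -0.00743998  0.26456291
  1.01527704]
```

View pics/w3.png

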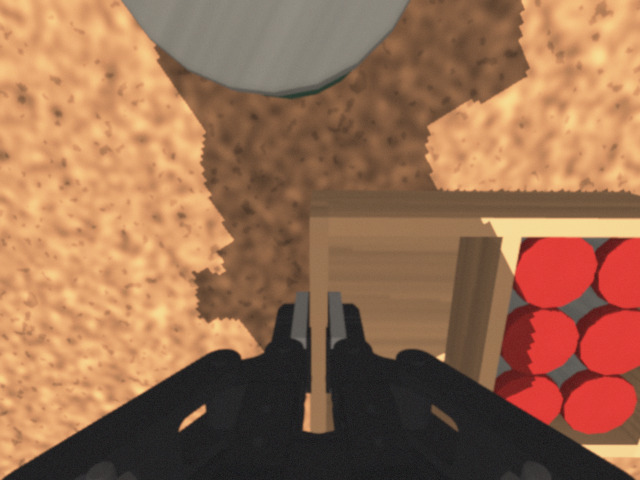

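```bash
python3 -m jog '[[[0.0014,-0.0263,0],0.1333,0],[[0.0014,-0.0263,0],0.1333,0],[[0.0014,-0.0263,0],0.1333,0],[[0.0014,-0.0263,0],0.1333,0],[[0.0014,-0.0263,0],0.1333,0],[[0.0014,-0.0263,0],0.1333,0],[[0.0014,-0.0263,0],0.1333,0],[[0.0014,-0.0263,0],0.1333,0],[[0.0014,-0.0263,0],0.1333,0],[[0.0014,-0.0263,0],0.1333,0],[[0,0,0],0,0]]'
python3 - <<'E'
from h import *
st=r.state(); p=st["tcp_pos"]; X=st["ee_rot"][:,0]; print(p+.063*X, np.degrees(np.arctan2(X[1],X[0])), st["joint_positions"])
E
```

```text
t: 9.4
tcp_pos: [0.5173, 0.0003, 0.0383]
ee_rot: [[0.999, -0.037, 0.001], [-0.037, -0.999, -0.0], [0.001, 0.0, -1.0]]
contact_force: [-0.8, 0.5, 7.4]
grip_width: 0.0049
[ 0.58028267 -0.00203159  0.03841071] -2.098954430091754 [-0.22562549  0.72418123  0.16997917  2.22928573 -0.52779996  0.22401369
  0.38235201]
```

```bash
python3 -m jog '[[[0.0014,-0.0263,0],0.1333,0],[[0.0014,-0.0263,0],0.1333,0],[[0.0014,-0.0263,0],0.1333,0],[[0.0014,-0.0263,0],0.1333,0],[[0.0014,-0.0263,0],0.1333,0],[[0.0014,-0.0263,0],0.1333,0],[[0,0,0],0,0]]'
python3 - <<'E'
from h import *
st=r.state(); p=st["tcp_pos"]; X=st["ee_rot"][:,0]; print(p+.063*X, np.degrees(np.arctan2(X[1],X[0])), st["joint_positions"])
E
```

```text
t: 10.28
tcp_pos: [0.5308, 0.0369, 0.0383]
ee_rot: [[0.787, -0.617, 0.001], [-0.617, -0.787, 0.0], [0.001, -0.001, -1.0]]
contact_force: [-0.0, 1.8, 7.7]
grip_width: 0.0048
[ 0.58039448 -0.00195202  0.03838635] -38.0836543797002 [-0.39237606  0.75194774  0.32409233  2.20224152 -0.81174162  0.30444763
 -0.02847025]
```

```bash
python3 -m jog '[[[0.0014,-0.0263,0],0.1333,0],[[0.0014,-0.0263,0],0.1333,0],[[0.0014,-0.0263,0],0.1333,0],[[0,0,0],0,0]]'
python3 - <<'E'
from h import *
st=r.state(); p=st["tcp_pos"]; X=st["ee_rot"][:,0]; print(p+.063*X, np.degrees(np.arctan2(X[1],X[0])), st["joint_positions"])
E
```

```text
t: 10.78
tcp_pos: [0.5454, 0.0503, 0.0383]
ee_rot: [[0.558, -0.83, 0.001], [-0.83, -0.558, 0.0], [0.001, -0.001, -1.0]]
contact_force: [0.2, 0.8, 7.5]
grip_width: 0.0045
[ 0.58053279 -0.00199075  0.03838251] -56.07895469056653 [-0.47816153  0.78068499  0.43003162  2.17103653 -0.91908367  0.37785504
 -0.25879906]
```

```bash
python3 -m jog '[[[0.0014,-0.0263,0],0.1333,0],[[0.0014,-0.0263,0],0.1333,0],[[0.0014,-0.0263,0],0.1333,0],[[0,0,0],0,0]]'
python3 - <<'E'
from h import *
st=r.state(); p=st["tcp_pos"]; X=st["ee_rot"][:,0]; print(p+.063*X, np.degrees(np.arctan2(X[1],X[0])), st["joint_positions"])
E
```

```text
t: 11.28
tcp_pos: [0.5633, 0.0586, 0.0384]
ee_rot: [[0.274, -0.962, 0.001], [-0.962, -0.274, 0.0], [0.0, -0.001, -1.0]]
contact_force: [0.6, 0.6, 7.5]
grip_width: 0.0049
[ 0.58059286 -0.00202702  0.03837751] -74.07594871887052 [-0.54185821  0.81411667  0.52407166  2.13188005 -0.97818035  0.45418674
 -0.52975573]
```

```bash
python3 -m jog '[[[0.0014,-0.0263,0],0.1333,0],[[0.0014,-0.0263,0],0.1333,0],[[0.0014,-0.0263,0],0.1333,0],[[0,0,0],0,0],[[0,0,0],0,0]]'
python3 - <<'E'
from h import *
st=r.state(); p=st["tcp_pos"]; X=st["ee_rot"][:,0]; print(p+.063*X, np.degrees(np.arctan2(X[1],X[0])), st["joint_positions"])
s,W=wrist(); cv2.imwrite("pics/w4.png",s["img"][:,:,::-1]); np.save("W4.npy",W)
E
```

```text
t: 11.9
tcp_pos: [0.5829, 0.0609, 0.0384]
ee_rot: [[-0.035, -0.999, 0.001], [-0.999, 0.035, 0.0], [-0.001, -0.001, -1.0]]
contact_force: [0.2, 0.9, 5.5]
grip_width: 0.0049
[ 0.58067773 -0.00210399  0.03833026] -92.00660277152747 [-0.57686782  0.84576198  0.59365322  2.08903747 -1.00288189  0.52000246
 -0.82576296]
```

View pics/w4.png

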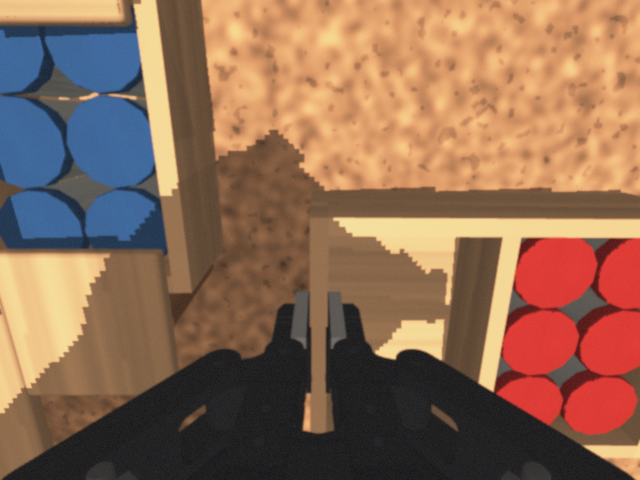

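```bash
python3 - <<'E'
from h import *
W=np.load("W4.npy"); z=W[...,2]
d=np.array([.0365,.9993]); n=np.array([-.9993,.0365]); o=np.array([.5450,.1092]) # mouth a est
def cx(P): return ((P[...,:2]-o)@d*1000),((P[...,:2]-o)@n*1000)
X,Y=cx(W)
# lid strip between notches edges per column
for u in (60,90,120,150,160):
    vs=[v for v in range(200,460) if z[v,u]>.049 and z[v,u]<.060]
    if vs: print("lid",u,X[vs[0],u].round(1),Y[vs[0],u].round(1),Y[vs[-1],u].round(1))
for v in (270,300,330,360):
    us=[u for u in range(60,260) if z[v,u]>.049 and z[v,u]<.060]; print("lidfront",v,X[v,us[-1]].round(1),Y[v,us[-1]].round(1))
# tray top side wall (y min side) outer
for u in (340,380,420,460,500,560,620):
    vs=[v for v in range(170,260) if .040<z[v,u]<.048]; print("side",u,X[vs[0],u].round(1),Y[vs[0],u].round(1),Y[vs[-1],u].round(1))
for v in (215,240,270):
    us=[u for u in range(290,345) if .040<z[v,u]<.048]; print("end",v,[(X[v,u].round(1),Y[v,u].round(1)) for u in (us[0],us[-1])])
for v in (100,150,200,230):
    us=[u for u in range(130,240) if .040<z[v,u]<.048]; print("blue",v,X[v,us[-1]].round(1),Y[v,us[-1]].round(1))
m=(z<.003)&(z>-.005); print("shelf z",np.median(z[m]))
E
```

```text
lid 60 30.8 -80.7 -30.1
lid 90 21.6 -80.5 -29.9
lid 120 12.3 -81.0 -30.4
lid 150 3.3 -80.7 -33.7
lid 160 0.7 -80.3 -35.9
lidfront 270 -0.6 -74.9
lidfront 300 -0.2 -64.5
lidfront 330 0.2 -53.0
lidfront 360 -28.7 -46.3
side 340 -54.2 -89.0 -83.1
side 380 -66.9 -88.8 -83.2
side 420 -79.4 -89.0 -83.1
side 460 -91.7 -88.9 -83.0
side 500 -104.9 -88.8 -82.6
side 560 -124.1 -88.5 -82.5
side 620 -143.2 -88.7 -82.8
end 215 [(np.float64(-44.6), np.float64(-89.0)), (np.float64(-54.5), np.float64(-89.2))]
end 240 [(np.float64(-44.7), np.float64(-81.8)), (np.float64(-50.3), np.float64(-81.7))]
end 270 [(np.float64(-44.6), np.float64(-71.6)), (np.float64(-50.5), np.float64(-70.6))]
blue 100 -4.9 -123.4
blue 150 -4.8 -109.3
blue 200 -5.3 -94.0
blue 230 -5.5 -84.2
shelf z -0.0006648532696800491
```

The tray is turned end for end and square to the case. Its centre line is 41 mm off the bay's, so I'll shift it sideways and then feed it in.

```bash
python3 -m jog '[[[0,0.033,0],0,0],[[0,0.033,0],0,0],[[0,0.033,0],0,0],[[0,0.033,0],0,0],[[0,0.032,0],0,0],[[0,0,0],0,0],[[-0.035,0,0],0,0],[[-0.035,0,0],0,0],[[-0.035,0,0],0,0],[[-0.035,0,0],0,0],[[0,0,0],0,0],[[0,0,0],0,0]]'
python3 - <<'E'
from h import *
s,W=wrist(); cv2.imwrite("pics/w5.png",s["img"][:,:,::-1]); z=W[...,2]
st=r.state(); X0=st["ee_rot"][:,0]; print(np.degrees(np.arctan2(X0[1],X0[0])), st["joint_positions"])
d=np.array([.0365,.9993]); n=np.array([-.9993,.0365]); o=np.array([.5450,.1092])
X=(W[...,:2]-o)@d*1000;Y=(W[...,:2]-o)@n*1000
for u in (340,380,420,460,500,560,620):
    vs=[v for v in range(160,260) if .040<z[v,u]<.048]; print("side",u,X[vs[0],u].round(1),Y[vs[0],u].round(1),Y[vs[-1],u].round(1))
for v in (215,240,270):
    us=[u for u in range(290,345) if .040<z[v,u]<.048]; print("end",v,[(X[v,u].round(1),Y[v,u].round(1)) for u in (us[0],us[-1])])
for u in (60,90,120,150):
    vs=[v for v in range(100,460) if z[v,u]>.049 and z[v,u]<.060]
    if vs: print("lid",u,X[vs[0],u].round(1),Y[vs[0],u].round(1),Y[vs[-1],u].round(1))
E
```

```text
t: 13.45
tcp_pos: [0.5421, 0.0957, 0.0384]
ee_rot: [[-0.036, -0.999, 0.001], [-0.999, 0.036, -0.002], [0.002, -0.001, -1.0]]
contact_force: [0.2, -4.0, 9.5]
grip_width: 0.0051
-92.07801518621037 [-0.61417435  0.80471172  0.51662234  2.16740088 -1.01227941  0.43119676
 -0.87782012]
side 340 -20.9 -46.7 -41.1
side 380 -33.4 -47.0 -40.7
side 420 -46.1 -46.9 -40.8
side 460 -58.6 -46.9 -40.7
side 500 -71.3 -46.9 -36.5
side 560 -90.6 -47.0 -41.1
side 620 -109.9 -46.5 -40.8
end 215 [(np.float64(-11.3), np.float64(-47.3)), (np.float64(-21.7), np.float64(-47.2))]
end 240 [(np.float64(-11.3), np.float64(-39.6)), (np.float64(-17.0), np.float64(-39.7))]
end 270 [(np.float64(-11.2), np.float64(-29.3)), (np.float64(-17.1), np.float64(-28.7))]
lid 60 52.1 -80.9 29.8
lid 90 44.4 -80.6 22.1
lid 120 37.3 -80.7 15.1
lid 150 29.4 -80.4 -30.3
```

View pics/w5.png

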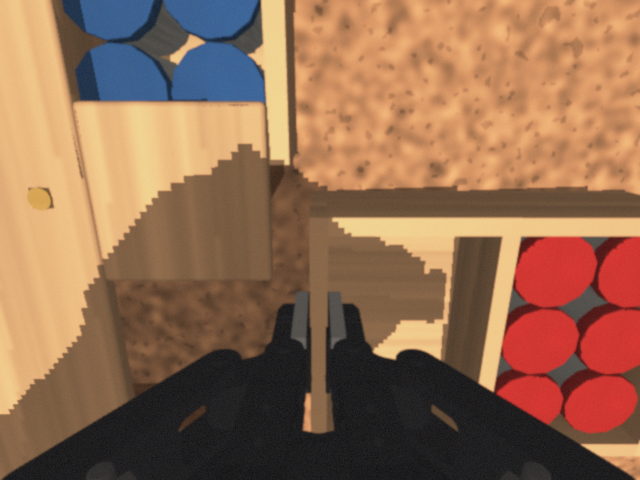

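Offset is +1.1 mm. I'll correct it and feed in 35 mm.

```bash
python3 -m jog '[[[0,-0.0044,0],0,0],[[-0.02,0,0],0,0],[[-0.02,0,0],0,0],[[-0.02,0,0],0,0],[[-0.02,0,0],0,0],[[-0.02,0,0],0,0],[[-0.02,0,0],0,0],[[-0.02,0,0],0,0],[[0,0,0],0,0],[[0,0,0],0,0]]'
python3 - <<'E'
from h import *
s,W=wrist(); cv2.imwrite("pics/w6.png",s["img"][:,:,::-1]); z=W[...,2]
st=r.state(); X0=st["ee_rot"][:,0]; print(np.degrees(np.arctan2(X0[1],X0[0])), st["joint_positions"])
E
```

```text
t: 14.75
tcp_pos: [0.5443, 0.13, 0.0383]
ee_rot: [[-0.037, -0.999, 0.001], [-0.999, 0.037, -0.002], [0.002, -0.001, -1.0]]
contact_force: [-0.3, -6.8, 9.9]
grip_width: 0.005
-92.11005407305892 [-0.68461775  0.81544504  0.53866678  2.14696518 -1.00696669  0.45475172
 -0.94584761]
```

View pics/w6.png

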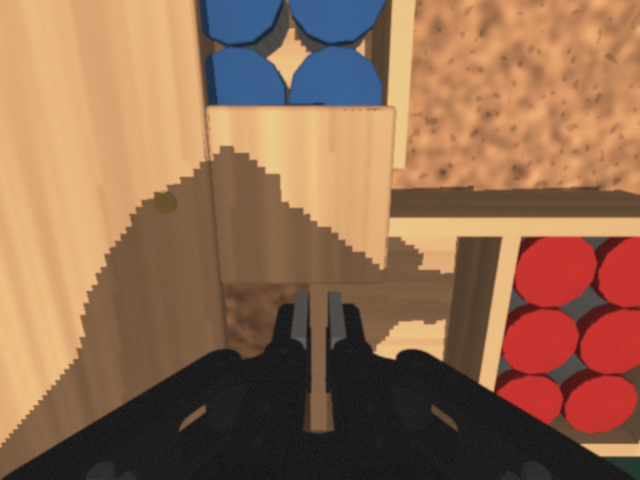

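The tray has entered 23 mm. I'll release it, lift out through the notch, go behind it and turn the gripper for a two-finger push.

```bash
python3 -m jog '[[[0,0,0],0,0.16],[[0,0,0],0,0.16],[[0,0,0],0,0.16],[[0,0,-0.03],0,0.16],[[0,0,-0.06],0,0.16],[[0,0,-0.1],0,0.16],[[0,0,-0.15],0,0.16],[[0,0,-0.15],0,0.16],[[0.128,0,0],0,0.16],[[0.128,0,0],0,0.4],[[0.128,0,0],0,0.6],[[0.128,0,0],0,0.6],[[0.128,0,0],0,0.6],[[0,0,0],0,0.6]]'
python3 -m jog '[[[0,0,0],-0.2,0.6],[[0,0,0],-0.2,0.6],[[0,0,0],-0.2,0.6],[[0,0,0],-0.2,0.6],[[0,0,0],-0.2,0.6],[[0,0,0],-0.2,0.6],[[0,0,0],-0.2,0.6],[[0,0,0],-0.2,0.6],[[0,0,0],-0.2,0.6],[[0,0,0],-0.2,0.6],[[0,0,0],0,0.6],[[0,0,0],0,0.6]]'
python3 - <<'E'
from h import *
s,W=wrist(); cv2.imwrite("pics/w7.png",s["img"][:,:,::-1]); np.save("W7.npy",W)
st=r.state(); X0=st["ee_rot"][:,0]; print(np.degrees(np.arctan2(X0[1],X0[0])), st["joint_positions"])
E
```

```text
t: 16.55
tcp_pos: [0.5392, -0.0301, 0.1616]
ee_rot: [[-0.038, -0.999, 0.002], [-0.999, 0.038, -0.0], [0.0, -0.002, -1.0]]
contact_force: [-0.8, -0.2, -0.2]
grip_width: 0.0512
t: 18.05
tcp_pos: [0.5393, -0.0272, 0.1606]
ee_rot: [[0.999, -0.037, 0.0], [-0.037, -0.999, 0.0], [0.0, -0.0, -1.0]]
contact_force: [0.7, 0.7, -0.2]
grip_width: 0.0517
-2.1054435673661636 [-0.26376314  0.53290835  0.30077355  2.12350513 -0.30475608  0.5251471
  0.22627738]
```

View pics/w7.png

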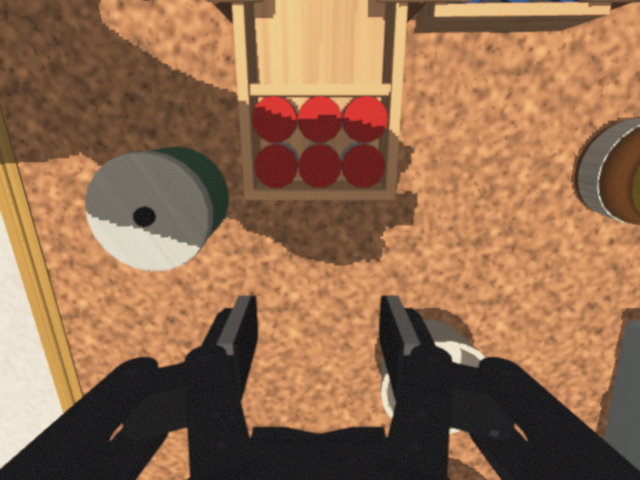

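The tray is seated straight in the mouth, with its full end at rows ~192–199, columns 245–398.

```bash
python3 - <<'E'
from h import *
W=np.load("W7.npy"); z=W[...,2]
d=np.array([.0365,.9993]); n=np.array([-.9993,.0365]); o=np.array([.5450,.1092])
X=(W[...,:2]-o)@d*1000;Y=(W[...,:2]-o)@n*1000
for u in (250,280,320,360,390):
    vs=[v for v in range(150,230) if .038<z[v,u]<.050]; print(u,X[vs[-1],u].round(1),Y[vs[-1],u].round(1))
for v in (20,60,100,140,180):
    us=[u for u in range(215,425) if .038<z[v,u]<.050]; print(v,X[v,us[0]].round(1),Y[v,us[0]].round(1),Y[v,us[-1]].round(1))
p=r.state()["tcp_pos"][:2]; print("tcp",(p-o)@d*1000,(p-o)@n*1000)
E
```

```text
250 -108.6 44.3
280 -108.8 25.2
320 -108.8 -0.4
360 -108.2 -26.0
390 -108.4 -45.3
20 -7.2 47.6 -47.8
60 -27.3 48.0 -47.9
100 -48.6 47.2 -48.0
140 -71.4 47.6 -47.9
180 -95.7 47.2 -48.2
tcp -136.62860077539878 0.7545102782857478
```

```bash
python3 -m jog '[[[0,0,0.12],0,0.6],[[0,0,0.12],0,0.6],[[0,0,0.12],0,0.6],[[0,0,0.09],0,0.6],[[0,0,0.05],0,0.6],[[0,0,0],0,0.6]]'
python3 -m jog '[[[0,-0.02,0],0,0.6],[[0,-0.02,0],0,0.6],[[0,-0.02,0],0,0.6],[[0,-0.02,0],0,0.6],[[0,-0.02,0],0,0.6],[[0,-0.03,0],0,0.6],[[0,-0.03,0],0,0.6],[[0,-0.03,0],0,0.6],[[0,-0.03,0],0,0.6],[[0,-0.03,0],0,0.6],[[0,0,0],0,0.6]]'
python3 - <<'E'
from h import *
s,W=wrist(); cv2.imwrite("pics/w8.png",s["img"][:,:,::-1]); z=W[...,2]
d=np.array([.0365,.9993]); n=np.array([-.9993,.0365]); o=np.array([.5450,.1092])
X=(W[...,:2]-o)@d*1000;Y=(W[...,:2]-o)@n*1000
for v in range(150,480,30):
    for u in (320,): print(v,u,X[v,u].round(1),Y[v,u].round(1),(z[v,u]*1000).round(1))
p=r.state()["tcp_pos"][:2]; print("tcp",(p-o)@d*1000,(p-o)@n*1000)
E
```

```text
t: 18.85
tcp_pos: [0.5389, -0.0277, 0.0348]
ee_rot: [[0.999, -0.035, -0.001], [-0.035, -0.999, -0.0], [-0.001, 0.0, -1.0]]
contact_force: [-1.4, -0.8, 0.3]
grip_width: 0.0512
t: 20.23
tcp_pos: [0.5415, 0.0351, 0.0355]
ee_rot: [[0.999, -0.034, 0.0], [-0.034, -0.999, -0.0], [0.0, 0.0, -1.0]]
contact_force: [0.4, 0.1, -0.3]
grip_width: 0.0512
150 320 -4.6 0.6 38.9
180 320 -13.5 0.5 39.4
210 320 -22.8 0.5 39.6
240 320 -33.2 0.5 37.8
270 320 -43.2 0.4 39.1
300 320 -54.5 0.4 38.4
330 320 -63.3 0.4 43.0
360 320 -108.0 0.0 -1.7
390 320 -124.9 -0.0 -0.8
420 320 -143.7 -0.1 -0.9
450 320 -64.1 0.7 89.5
tcp -74.18081295462015 0.9220653471654676
```

View pics/w8.png

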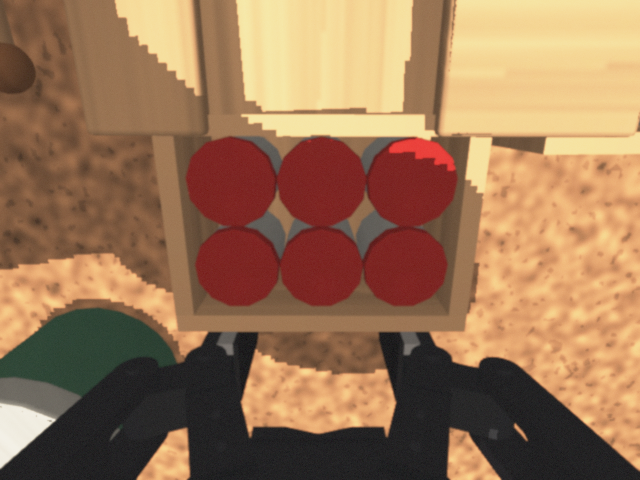

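The tray slides in straight (face at row ~330, about X −64). Continuing 50 mm.

```bash
python3 -m jog '[[[0,-0.02,0],0,0.6],[[0,-0.02,0],0,0.6],[[0,-0.02,0],0,0.6],[[0,-0.02,0],0,0.6],[[0,-0.02,0],0,0.6],[[0,-0.02,0],0,0.6],[[0,-0.02,0],0,0.6],[[0,-0.02,0],0,0.6],[[0,-0.02,0],0,0.6],[[0,-0.02,0],0,0.6],[[0,0,0],0,0.6]]'
cat > m.py <<'E'
from h import *
import sys
s,W=wrist(); cv2.imwrite(f"pics/{sys.argv[1]}.png",s["img"][:,:,::-1]); z=W[...,2]
d=np.array([.0365,.9993]); n=np.array([-.9993,.0365]); o=np.array([.5450,.1092])
X=(W[...,:2]-o)@d*1000;Y=(W[...,:2]-o)@n*1000
for u in range(140,640,25):
    vs=[v for v in range(100,400) if .040<z[v,u]<.048]; 
    v2=[v for v in range(0,400) if .049<z[v,u]<.058]
    print(u,"tray",(X[vs[-1],u].round(1),Y[vs[-1],u].round(1)) if vs else None,"lid",(X[v2[-1],u].round(1),Y[v2[-1],u].round(1)) if v2 else None)
st=r.state();p=st["tcp_pos"][:2]; print("tcp",(p-o)@d*1000,(p-o)@n*1000,st["t"],st["contact_force"])
E
python3 m.py w9
```

```text
t: 21.65
tcp_pos: [0.543, 0.0858, 0.0352]
ee_rot: [[0.999, -0.033, -0.0], [-0.033, -0.999, 0.001], [-0.0, -0.001, -1.0]]
contact_force: [-0.3, -0.5, 0.0]
grip_width: 0.0512
140 tray None lid (np.float64(-12.3), np.float64(54.1))
165 tray None lid (np.float64(-17.1), np.float64(47.4))
190 tray (np.float64(-12.6), np.float64(44.1)) lid (np.float64(-12.0), np.float64(39.6))
215 tray (np.float64(-16.9), np.float64(35.8)) lid (np.float64(-12.3), np.float64(32.2))
240 tray (np.float64(-19.9), np.float64(27.0)) lid (np.float64(-33.1), np.float64(27.3))
265 tray (np.float64(-12.8), np.float64(19.1)) lid (np.float64(50.3), np.float64(15.1))
290 tray (np.float64(-11.9), np.float64(10.6)) lid (np.float64(50.0), np.float64(8.9))
315 tray (np.float64(-13.0), np.float64(2.4)) lid (np.float64(50.1), np.float64(2.3))
340 tray (np.float64(-12.5), np.float64(-5.9)) lid (np.float64(50.1), np.float64(-4.2))
365 tray (np.float64(-12.5), np.float64(-14.3)) lid (np.float64(50.0), np.float64(-10.7))
390 tray (np.float64(-33.4), np.float64(-24.1)) lid (np.float64(50.1), np.float64(-17.2))
415 tray (np.float64(-13.1), np.float64(-29.9)) lid (np.float64(-11.7), np.float64(-27.4))
440 tray (np.float64(-12.2), np.float64(-39.1)) lid (np.float64(-10.5), np.float64(-34.6))
465 tray (np.float64(-12.7), np.float64(-47.8)) lid (np.float64(-17.1), np.float64(-42.8))
490 tray None lid (np.float64(-12.2), np.float64(-49.6))
515 tray (np.float64(-5.4), np.float64(-63.2)) lid (np.float64(0.9), np.float64(-56.9))
540 tray (np.float64(-5.5), np.float64(-71.6)) lid (np.float64(0.3), np.float64(-65.0))
565 tray (np.float64(-4.9), np.float64(-79.1)) lid (np.float64(0.5), np.float64(-72.3))
590 tray (np.float64(-5.7), np.float64(-88.4)) lid (np.float64(-0.3), np.float64(-80.8))
615 tray (np.float64(-4.7), np.float64(-95.6)) lid (np.float64(28.0), np.float64(-81.4))
tcp -23.462500231637897 1.1626500723152204 21.7 [-0.07751523  0.1132771   0.52998958]
```

View pics/w9.png

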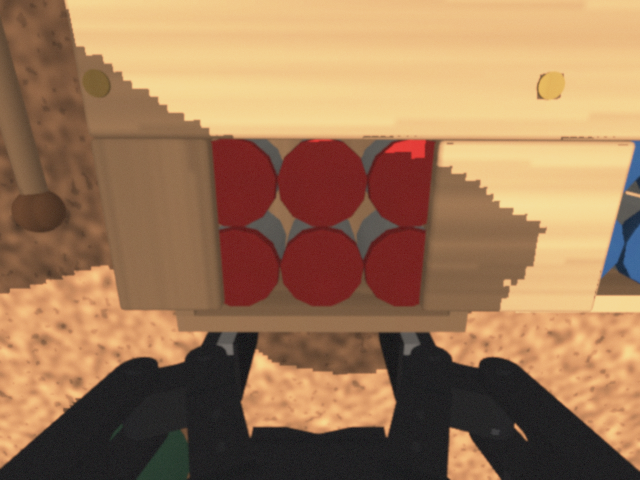

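About 8 mm remain relative to the blue tray. I'll finish slowly and watch the force.

```bash
python3 -m jog '[[[0,-0.008,0],0,0.6],[[0,-0.008,0],0,0.6],[[0,-0.006,0],0,0.6],[[0,-0.004,0],0,0.6]]'
python3 -m jog '[[[0,-0.004,0],0,0.6]]'
python3 -m jog '[[[0,-0.004,0],0,0.6]]'; python3 m.py w10 | grep -E "^(1|2|3|4|5|6|t)"
```

```text
t: 22.2
tcp_pos: [0.5432, 0.0914, 0.0352]
ee_rot: [[0.999, -0.034, -0.0], [-0.034, -0.999, 0.0], [-0.0, -0.0, -1.0]]
contact_force: [0.1, -3.4, -1.0]
grip_width: 0.051
t: 22.32
tcp_pos: [0.5432, 0.0925, 0.0352]
ee_rot: [[0.999, -0.034, -0.0], [-0.034, -0.999, 0.0], [-0.0, -0.0, -1.0]]
contact_force: [-0.1, -1.9, -2.3]
grip_width: 0.0516
t: 22.45
tcp_pos: [0.5433, 0.0934, 0.0352]
ee_rot: [[0.999, -0.034, -0.0], [-0.034, -0.999, 0.0], [-0.0, -0.0, -1.0]]
contact_force: [-1.1, -2.1, -1.2]
grip_width: 0.0513
140 tray None lid (np.float64(-4.9), np.float64(54.3))
165 tray None lid (np.float64(-9.2), np.float64(47.5))
190 tray None lid (np.float64(-4.8), np.float64(39.4))
215 tray (np.float64(-9.2), np.float64(35.8)) lid (np.float64(-4.6), np.float64(32.0))
240 tray (np.float64(-8.9), np.float64(26.9)) lid (np.float64(-26.2), np.float64(27.6))
265 tray (np.float64(-5.5), np.float64(19.2)) lid (np.float64(50.3), np.float64(15.4))
290 tray (np.float64(-5.1), np.float64(10.8)) lid (np.float64(50.2), np.float64(8.9))
315 tray (np.float64(-5.7), np.float64(2.4)) lid (np.float64(50.0), np.float6
[... 257 characters left out ...]
.float64(-17.6))
415 tray (np.float64(-6.2), np.float64(-29.9)) lid (np.float64(-4.3), np.float64(-27.3))
440 tray None lid (np.float64(-4.8), np.float64(-34.8))
465 tray None lid (np.float64(-9.2), np.float64(-42.7))
490 tray None lid (np.float64(0.6), np.float64(-50.9))
515 tray None lid (np.float64(0.5), np.float64(-58.6))
540 tray None lid (np.float64(0.4), np.float64(-66.2))
565 tray None lid (np.float64(0.5), np.float64(-73.8))
590 tray (np.float64(-4.5), np.float64(-88.8)) lid (np.float64(5.8), np.float64(-80.4))
615 tray (np.float64(-5.0), np.float64(-97.8)) lid (np.float64(36.2), np.float64(-79.1))
tcp -15.724607324661202 1.1250239081167424 22.5 [ 0.51649735 -2.48599919 -0.97019015]
```

Nearly flush with the blue tray. I'll step on until the stop is felt.

```bash
python3 -m jog '[[[0,-0.002,0],0,0.6]]'|grep -E "pos|force"; python3 -m jog '[[[0,-0.002,0],0,0.6]]'|grep -E "pos|force"; python3 -m jog '[[[0,-0.002,0],0,0.6]]'|grep -E "pos|force"
```

```text
tcp_pos: [0.5433, 0.0938, 0.0353]
contact_force: [-0.5, -1.7, -2.2]
tcp_pos: [0.5434, 0.0942, 0.0353]
contact_force: [-0.2, -1.8, -1.6]
tcp_pos: [0.5434, 0.0947, 0.0353]
contact_force: [0.5, -1.6, -0.5]
```

```bash
python3 -m jog '[[[0,-0.002,0],0,0.6]]'|grep -E "pos|force"; python3 -m jog '[[[0,-0.002,0],0,0.6]]'|grep -E "pos|force"; python3 -m jog '[[[0,-0.002,0],0,0.6]]'|grep -E "pos|force";python3 m.py w11 | grep -E "^(2|3|59|61|t)"
```

```text
tcp_pos: [0.5434, 0.0952, 0.0353]
contact_force: [-0.7, -2.3, -1.0]
tcp_pos: [0.5435, 0.0956, 0.0353]
contact_force: [-0.5, -3.4, -1.2]
tcp_pos: [0.5434, 0.0957, 0.0353]
contact_force: [0.3, -5.7, -1.7]
215 tray (np.float64(-7.1), np.float64(35.9)) lid (np.float64(-2.3), np.float64(32.0))
240 tray (np.float64(-9.3), np.float64(27.0)) lid (np.float64(-22.8), np.float64(27.3))
265 tray (np.float64(-3.4), np.float64(19.3)) lid (np.float64(50.5), np.float64(15.5))
290 tray (np.float64(-2.7), np.float64(10.7)) lid (np.float64(50.0), np.float64(8.9))
315 tray (np.float64(-2.6), np.float64(2.4)) lid (np.float64(50.0), np.float64(2.2))
340 tray (np.float64(-3.2), np.float64(-6.0)) lid (np.float64(50.1), np.float64(-4.5))
365 tray (np.float64(-3.1), np.float64(-14.4)) lid (np.float64(50.1), np.float64(-11.1))
390 tray (np.float64(-25.1), np.float64(-24.4)) lid (np.float64(50.1), np.float64(-17.9))
590 tray (np.float64(-4.9), np.float64(-89.8)) lid (np.float64(9.4), np.float64(-78.9))
615 tray (np.float64(-4.5), np.float64(-97.6)) lid (np.float64(38.6), np.float64(-80.4))
tcp -13.579524790832526 1.107005552989897 23.3 [-0.0294711  -4.29504527 -0.8731886 ]
```

```bash
python3 -m jog '[[[0,-0.002,0],0,0.6]]'|grep -E "pos|force"; python3 -m jog '[[[0,-0.002,0],0,0.6]]'|grep -E "pos|force"; python3 -m jog '[[[0,-0.002,0],0,0.6]]'|grep -E "pos|force"
```

```text
tcp_pos: [0.5433, 0.0957, 0.0353]
contact_force: [-0.6, -7.4, -0.1]
tcp_pos: [0.5432, 0.0958, 0.0353]
contact_force: [-1.8, -8.7, -0.5]
tcp_pos: [0.5431, 0.0958, 0.0353]
contact_force: [-2.1, -9.4, 0.6]
```

The tray is hard against the stop. Backing off, lifting and taking the final look.

```bash
python3 -m jog '[[[0,0.02,0],0,0.6],[[0,0.04,0],0,0.6],[[0,0.08,0],0,0.6],[[0,0.08,0],0,0.6],[[0,0,-0.12],0,0.6],[[0,0,-0.15],0,0.6],[[0,0,-0.15],0,0.6],[[0,0,-0.15],0,0.6],[[0,0,0],0,0.6]]'; python3 m.py w12
python3 -m jog '[[[-0.1,0.2,0],0,0.6],[[-0.1,0.2,0],0,0.6],[[-0.1,0.2,0],0,0.6],[[-0.1,0.2,0],0,0.6],[[0,0.2,0],0,0.6],[[0,0.2,0],0,0.6],[[0,0,0],0,0.6],[[0,0,0],0,0.6]]'
python3 - <<'E'
from h import *
s=cams.snapshot("top"); cv2.imwrite("pics/t3.png",s["img"][:,:,::-1])
E
```

```text
t: 24.8
tcp_pos: [0.543, 0.0428, 0.1804]
ee_rot: [[0.999, -0.034, 0.005], [-0.034, -0.999, 0.001], [0.005, -0.002, -1.0]]
contact_force: [-0.7, -0.5, -0.5]
grip_width: 0.051
140 tray None lid (np.float64(-81.2), np.float64(121.7))
165 tray (np.float64(-79.0), np.float64(108.9)) lid (np.float64(-77.4), np.float64(103.9))
190 tray (np.float64(-80.6), np.float64(90.6)) lid (np.float64(-81.7), np.float64(87.2))
215 tray (np.float64(-94.3), np.float64(73.8)) lid (np.float64(-96.6), np.float64(71.2))
240 tray None lid (np.float64(0.5), np.float64(48.5))
265 tray (np.float64(-2.5), np.float64(34.2)) lid (np.float64(0.6), np.float64(32.7))
290 tray (np.float64(-2.4), np.float64(17.6)) lid (np.float64(50.0), np.float64(16.0))
315 tray (np.float64(-3.1), np.float64(1.2)) lid (np.float64(49.8), np.float64(1.1))
340 tray (np.float64(-3.0), np.float64(-15.3)) lid (np.float64(49.7), np.float64(-13.7))
365 tray (np.float64(-3.1), np.float64(-31.9)) lid (np.float64(0.6), np.float64(-30.5))
390 tray None lid (np.float64(-0.0), np.float64(-46.5))
415 tray (np.float64(-4.9), np.float64(-65.0)) lid (np.
[... 289 characters left out ...]
64(-102.8))
515 tray (np.float64(-5.0), np.float64(-131.5)) lid (np.float64(50.1), np.float64(-118.2))
540 tray (np.float64(-4.9), np.float64(-147.5)) lid (np.float64(0.0), np.float64(-141.8))
565 tray None lid (np.float64(0.6), np.float64(-158.0))
590 tray (np.float64(-124.3), np.float64(-210.5)) lid (np.float64(-118.0), np.float64(-201.9))
615 tray (np.float64(-68.7), np.float64(-211.1)) lid (np.float64(-70.3), np.float64(-203.5))
tcp -66.28958720733823 0.3927304200345916 24.85 [-0.47830937 -0.04682275 -0.16438866]
t: 25.85
tcp_pos: [0.4307, -0.2531, 0.1768]
ee_rot: [[0.999, -0.035, -0.002], [-0.035, -0.999, 0.001], [-0.002, -0.001, -1.0]]
contact_force: [0.9, 0.9, -0.5]
grip_width: 0.0511
```

View pics/w12.png

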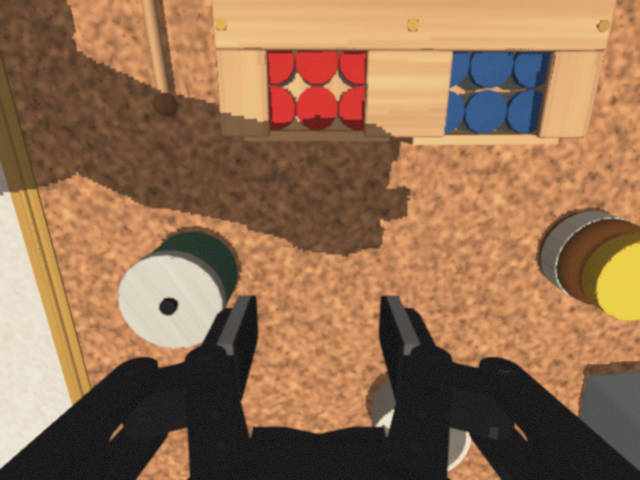

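View pics/t3.png

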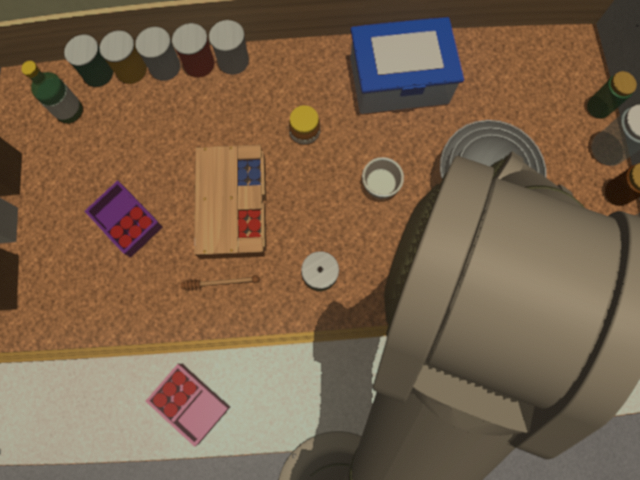

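The red-lidded tins are at the open front of the near bay (top (249,222)), with the tray face 3 mm proud. The tin, jar, ramekin, dipper and blue tray are at their original pixels. Handing in.

```bash
python3 -c "
from cell import workorder
print(workorder.hand_in())"
```

```text
the job is handed in; nothing more can be done
None
```

The red-lidded tray is now home the right way round in the same bay (the +y one), with its tins at the open front; I handed the job in at about 26 s. I gripped its empty-end wall through the thumb notch and slid it straight out. On the shelf I turned it 180° in the clear space, then fed the empty end back into the bay. Last, I let go and pushed the full end home with two fingers until it met the stop (about 9 N).

- **Tray position:** the last wrist measurement put its front face about 3 mm proud of the case, square to the mouth.
- **Everything else:** in the last top picture the blue tray, sugar tin, jar, ramekin, dipper and both look-alikes stood where they were. The arm hid part of the mixing bowls, so I could not fully see them in that picture, but it never worked near them.
- **One small disagreement:** the blue tray's face measured about 5 mm proud, not 3. It measured the same before I put the red tray back in, and I never touched it.
- **Flat on the shelf:** I held the tool height constant to about 0.1 mm throughout the slide and turn, with only light contact forces.

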